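Seat the mixer's beater in its drive and hold it down

TASK

Take the beater (the attachment with two wire wings, not the dough hook) out of the caddy, turn it so that the ribs of its stem match the cross-shaped slot of the drive in the middle of the mixer's bowl, and slide it down until its shoulder sits on the drive. A spring in the drive pushes it back up, so finish while still holding the beater pressed fully home; do not let go. Leave the dough hook in its well, and the mug, jar and bottle where they are.

Things in the scene. Friction and masses are not known exactly. Their poses are not given: they have to be found in the camera images.
- beater: The beater: white plastic, 131 mm tall, 0.10 to 0.20 kg, upright in one well of the caddy. Origin at its stem's bottom tip, z up its axis. Stem 0 to 28 mm with four ribs making a plus sign along its x and y (24 mm tip to tip, ribs 6 mm thick, foot rounded); shoulder disc 40 mm across, 28 to 34 mm; hub 20 mm across to 95 mm; two steel wire wings out to 50 mm either side along x, 38 to 88 mm up.
- beater_grip (a point): Centre of the rounded block grip on top of the beater, 113 mm above the stem tip and 85 mm above the shoulder's underside; axes as the beater's. The block is 30 mm along x (as the wings), 22 mm along y (grasp across this), 36 mm high.
- beater_shoulder (a point): Centre of the underside of the beater's shoulder disc, on its axis, 28 mm above the stem tip; axes as the beater's. It rests on the caddy's top at the start and lies on drive_mouth when the beater is fully home.
- drive_mouth (a point): Centre of the top face of the mixer's drive, a white block 40 mm across in the middle of the steel bowl, 110 mm above the counter. z is up; the cross-shaped slot runs along its x and y (slots 8 mm wide, 27 mm end to end, straight down 33 mm; any quarter turn fits). The drive can be turned but is stiff (0.15 N m).
- mixer: The mixer, fixed to the counter left or right of the caddy: white round motor base 192 mm across with a knob, and a shallow steel bowl on top, 196 mm across, its rim 112 mm and its floor 75 mm above the counter. Origin at the centre of its underside, below the drive.
- pin (a joint): Steel spring pin in the slot's centre, its top 20 mm below the mouth when free. Value in m: 0 free, 0.008 when the beater is fully home. It pushes up with about 4 N at first and 10 N when the beater is home.
- caddy: Grey caddy block fixed to the counter, 90 mm along its x, 200 mm along its y, 40 mm high, with two round wells 28 mm across and 34 mm deep at 60 mm either side of its centre along y; one holds the beater, the other the dough hook (either way round). Origin at the centre of its underside.
- hook_grip (a point): Centre of the block grip of the dough hook, 127 mm above the counter (its top is at 145 mm): same stem and grip as the beater but with a single curled steel hook to one side (37 mm out) in place of the wings. Leave it.
- mug_mid (a point): Middle of a white mug, 80 mm across, 90 mm high. Leave it.
- jar_mid (a point): Middle of a glass jar, 70 mm across, 110 mm high. Leave it.
- bottle_mid (a point): Middle of a glass bottle, 64 mm across, 200 mm high. Leave it.
There are look-alikes about, which are no part of the job. Of the things shaped like the caddy, the grey one is meant.

How it is judged (in metres and radians):
On the way:
1. the beater is lifted clear of the caddy (height (world z) of beater_shoulder above 0.075 m and contact force between beater and caddy below 0.1 N and contact force between the fingers and beater above 1 N), for 0.2 s.
At the end, for the whole second after the job is handed in: The beater is upright (4 degrees) and centred on the drive within 3 mm, ribs in the slot, its shoulder within 2.5 mm of the drive's top, the spring pin pushed in more than 5.5 mm and the fingers still pressing on the beater; hook, mug, jar and bottle within 30 mm of where they were (z of beater_shoulder in the frame of drive_mouth between -0.004 and 0.0025 m and horizontal distance between beater_shoulder and drive_mouth below 0.003 m and angle between beater_grip's own z axis and vertical below 0.07 rad and (angle between the x axis of beater_shoulder and the x axis of drive_mouth, either way round below 0.15 rad or angle between the x axis of beater_shoulder and the y axis of drive_mouth, either way round below 0.15 rad) and value of joint pin above 0.0055 m and contact force between the fingers and beater above 3 N and distance of each of hook_grip, mug_mid, jar_mid, bottle_mid from where it was at the start of the episode below 0.03 m); the arm keeps its last pose, push and grip.
It fails at once if the dough hook is pulled up or pushed over, or the mug, jar or bottle is shoved or tipped (distance of any of hook_grip, mug_mid, jar_mid, bottle_mid from where it was at the start of the episode above 0.03 m or angle between any of hook_grip, mug_mid, jar_mid, bottle_mid's own z axis and vertical above 0.35 rad).
It also fails if it takes over 45 s, if anything falls off the work surface, if the arm or the gripper's body presses on something with over 40 N, if the wrist force passes 120 N, or if a joint passes its speed limit or range.

ROBOT

A 6-joint arm with a two-finger parallel gripper is mounted at the origin on the work surface. World frame = base frame: x ahead of the robot, y to its left, z up, the work surface at z = 0. Lengths are in m, angles in degrees, forces in N, time in s.
With the tool pointing down it reaches from about 0.3 to 0.75 m from the base axis. Payload 8.5 kg.
Tool frame: the origin (TCP) lies at the very end of the fingers, on their centre line; the grasp point (between the pads) lies 19 mm behind it (env.tcp_to_grasp is the distance from the TCP to the grasp point, in m); z points along the fingers, y is the line along which they close (so a half turn about z gives the same grasp; the last joint's range is limited). The gripper opens to 85 mm and grips with 20 to 120 N. Pads are 22 mm wide; open, the fingers measure 114 mm over their backs; the gripper's body (76 mm by 85 mm) begins 54 mm behind the grasp point. The pads swing forward as they close: fully open they stand 13 mm farther back than shut.
Start: joints at [-87.107, 21.807, 74.336, -0, 83.858, -12.336], TCP at [0.144, -0.531, 0.231] pointing down, gripper open.
Joint ranges: [-178.18, 178.18], [-50.72, 133.34], [12.68, 142.11], [-81.47, 261.47], [9.98, 163.14], [-165.26, 165.26]. Speed limits (degrees/s): [136.94, 136.94, 180, 180, 180, 180].

INTERFACE

Orientations are given as a 3x3 rotation matrix whose columns are the frame's x, y, z axes.
In Python, from rig import status, get_image, env gives the robot as it stands.
- The arm moves only by the shell command python3 -m handwheel 'ROWS' [FORCE]. ROWS is text: rows parted by semicolons, each of 7 numbers parted by spaces: the shift along the world's x, y, z in cm, then the turn, a rotation vector about the world's x, y, z in degrees, then the opening, from 0 (shut) to 1 (fully open). In form: dx dy dz wx wy wz gripper; .... A call has 1 to 8 rows; each row is the pose to reach, as a shift and turn from the pose commanded when the call began; what a row does not reach only later rows make up. A row lasts 1/12 s, in which the tool goes at most 41.7 mm and 7.16 degrees, less where a joint would pass 70% of its speed; a pose out of reach is approached as far as the arm can. A call with a gripper value outside its range is refused whole. The fingers move at their own pace and stop on an object; FORCE is the grip in N (left out, the last holds). Time passes only in rows, so rows that repeat a pose let the fingers close. It gives the time, the measured TCP pose, the force, the opening and the grip force at its end, in the units of the state.
- status.observe(): the state, without advancing time (a new reading comes with each control period).
- get_image(name): name is "side" or "top"; returns a dict with "color" (480x640x3 uint8, red, green, blue), "vertical_fov" (degrees; the focal length in pixels is half the picture's height over the tangent of half this angle, whatever the lens; pixels are square), "cx", "cy" (the principal point, pixels), "k1" (the pictures are not rectified: a ray, as slopes to the right and down, at radius r is drawn at 1 + k1 r^2 times it, then the intrinsics apply), "xyz" and "orientation" of the camera in the world. Camera axes: x right, y down, z forward; pixel columns grow to the right and rows downward; lengths in m; the calibration is good to about 2 mm. A picture is of the moment at which its call begins. There is no depth.
- env.close_job(): hands the job in; it is judged then, once.
The state is a dict: "time_s": time; "q": joint angles; "qvel": joint speeds; "joint_efforts": joint torques, N m; "position": TCP position; "tool_rot": TCP orientation; "ft_force": force on the tool from outside, world axes, zero at the start; "wrist_torque": the same for the moment, N m; "grip_width": finger opening in m; "gripper_force": force on a finger pad.
Only numpy, scipy, OpenCV 4.12 (cv2) and the standard library are available. Lean on these libraries where they do the work, as an engineer would, in place of code of your own. Each camera call takes 0.05 s, during which the arm holds its last target. There are 200 camera calls.

## Working session

There is one attempt and no reset: what is moved stays moved. The work goes in short steps, Python scripts to look and compute and a shell command to move; the robot and the scene stay as the last step left them, time stands still between calls to the robot, and variables do not carry over. Pictures are saved under pics/ and viewed, at most 10 in all, crops included, and the job is handed in when it is done.

```bash
mkdir -p pics; ls
cat > h.py <<'E'
import numpy as np, cv2
from rig import status, get_image, env
def save(n,f):
    im=get_image(n); cv2.imwrite(f,im["color"][:,:,::-1]); 
    import pickle; pickle.dump(im,open(f+'.pkl','wb')); return im
def K(im):
    f=240/np.tan(np.radians(im["vertical_fov"])/2); return np.array([[f,0,im["cx"]],[0,f,im["cy"]],[0,0,1.]])
def D(im): return np.array([im["k1"],0,0,0,0.])
def ray(im,u,v):
    p=cv2.undistortPoints(np.array([[[u,v]]],float),K(im),D(im))[0,0]
    return np.array(im["orientation"])@np.array([p[0],p[1],1])
def atz(im,u,v,z):
    d=ray(im,u,v); o=np.array(im["xyz"]); return o+d*(z-o[2])/d[2]
def proj(im,P):
    R=np.array(im["orientation"]); c=(np.atleast_2d(P)-np.array(im["xyz"]))@R
    return cv2.projectPoints(c.reshape(-1,1,3),np.zeros(3),np.zeros(3),K(im),D(im))[0][:,0]
def tri(im1,p1,im2,p2):
    o1,o2=map(lambda i:np.array(i["xyz"]),(im1,im2)); d1=ray(im1,*p1);d2=ray(im2,*p2)
    s=np.linalg.lstsq(np.c_[d1,-d2],o2-o1,rcond=None)[0]
    a,b=o1+d1*s[0],o2+d2*s[1]; return (a+b)/2,np.linalg.norm(a-b)
E
python3 - <<'E'
from h import *
for n in("top","side"):
    im=save(n,f"pics/{n}0.png"); print(n,{k:np.round(v,4).tolist() for k,v in im.items() if k!="color"})
s=status.observe();print(s["time_s"],s["position"],s["tool_rot"],s["grip_width"])
E
```

```text
pics
top {'vertical_fov': 43.3752, 'cx': 325.3246, 'cy': 241.6288, 'k1': -0.1897, 'xyz': [0.3362, -0.0382, 1.58], 'orientation': [[-0.0234, -0.9928, 0.1177], [-0.9997, 0.0229, -0.006], [0.0033, -0.1178, -0.993]]}
side {'vertical_fov': 48.7495, 'cx': 317.6578, 'cy': 237.5269, 'k1': -0.0239, 'xyz': [0.3781, 0.9698, 0.9135], 'orientation': [[-0.991, -0.0827, 0.1057], [-0.1342, 0.6254, -0.7687], [-0.0025, -0.7759, -0.6308]]}
0.1 [ 0.1444641  -0.53044663  0.23078435] [[ 9.64881370e-01  2.62686011e-01 -5.02684365e-05]
 [ 2.62685865e-01 -9.64880596e-01  1.25391366e-03]
 [ 2.80882537e-04 -1.22308273e-03 -9.99999213e-01]] 0.0853365306688253
```

View pics/top0.png

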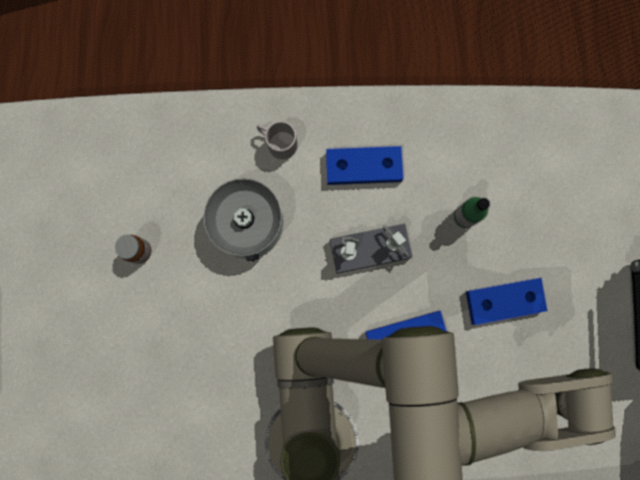

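View pics/side0.png

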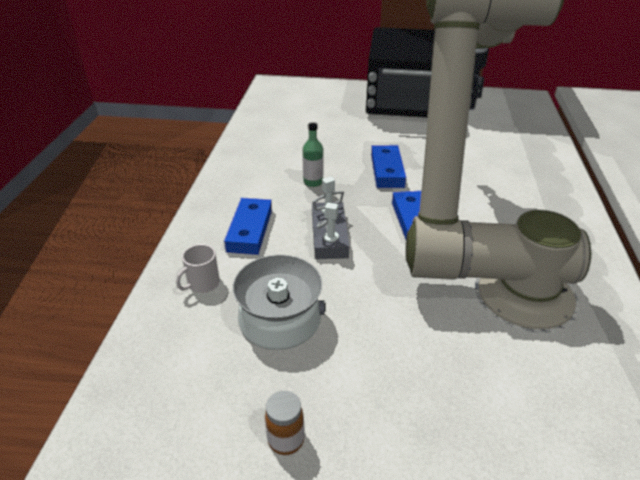

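The top picture shows the mixer at (243,217), drive cross included, and the grey caddy at (370,248). Its two attachments are at (347,248) and (395,241). The blue blocks at (365,165), (506,301) and (405,325) are look-alikes. In the side picture the attachments are at (331,225) and (328,195). Candidates for the beater are the left grip at (347,248) and the right grip at (397,238), so I'll look close.

Run:
```python
import cv2,numpy as np
t=cv2.imread('pics/top0.png');s=cv2.imread('pics/side0.png')
a=cv2.resize(t[210:290,320:420],(500,400),interpolation=cv2.INTER_CUBIC)
a2=cv2.resize(t[200:235,222:264],(240,200),interpolation=cv2.INTER_CUBIC)
b=cv2.resize(s[165:265,300:360],(300,500),interpolation=cv2.INTER_CUBIC)
o=np.zeros((600,800,3),np.uint8);o[:400,:500]=a;o[:500,500:]=b;o[400:,:240]=a2;cv2.imwrite('pics/c1.png',o)
```

```text
(no output)
```

View pics/c1.png

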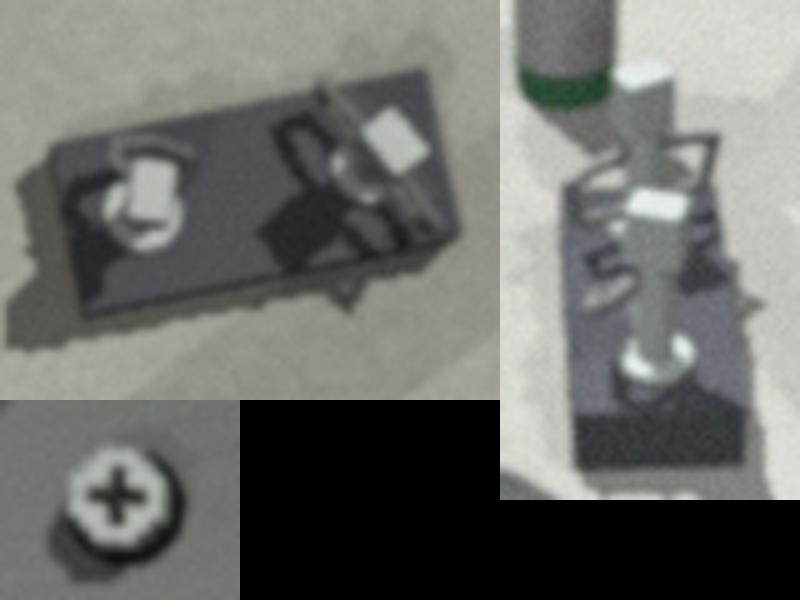

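The beater is the right-hand one, with its grip top at top-picture pixel (399,238) and wings running upper left to lower right. The hook is the left one at (350,248). The drive cross is at about (242.6,217). Next I rectify and fit all of these.

```bash
cat > fit.py <<'E'
from h import *
from scipy.optimize import minimize
def patch(im,c,z,h=.03,n=121):
    g=np.linspace(-h,h,n); X,Y=np.meshgrid(g,g,indexing='ij')
    P=np.c_[X.ravel()+c[0],Y.ravel()+c[1],np.full(X.size,z)]
    p=proj(im,P).astype(np.float32)
    G=cv2.cvtColor(im["color"],cv2.COLOR_RGB2GRAY).astype(np.float32)
    return X,Y,cv2.remap(G,p[:,0].reshape(n,n),p[:,1].reshape(n,n),cv2.INTER_CUBIC)
def sg(d,s=.0012): return 1/(1+np.exp(-d/s))
def box(X,Y,x,y,t,a,b):
    u=(X-x)*np.cos(t)+(Y-y)*np.sin(t); v=-(X-x)*np.sin(t)+(Y-y)*np.cos(t)
    return sg(a-abs(u))*sg(b-abs(v))
def fit(im,c,z,kind):
    X,Y,I=patch(im,c,z); best=None
    def model(p):
        x,y,t=p[0]/1000,p[1]/1000,np.radians(p[2])
        if kind=='cross': 
            m=np.maximum(box(X,Y,x,y,t,.0135,.004),box(X,Y,x,y,t,.004,.0135)); w=((X-x)**2+(Y-y)**2<.017**2)
        else:
            m=box(X,Y,x,y,t,.015,.011); w=np.hypot(X-x,Y-y)<.024
        return m,w
    def cost(p):
        m,w=model(p); a=m[w];b=I[w]
        return np.corrcoef(a,b)[0,1]*(1 if kind=='cross' else -1)
    for t in range(0,90 if kind=='cross' else 180,15):
      for dx in(-4,0,4):
       for dy in(-4,0,4):
        r=minimize(cost,[dx,dy,t],method='Nelder-Mead',options=dict(xatol=.05,fatol=1e-4,initial_simplex=np.array([dx,dy,t])+np.array([[0,0,0],[3,0,0],[0,3,0],[0,0,10]])))
        if best is None or r.fun<best.fun: best=r
    return c[0]+best.x[0]/1000,c[1]+best.x[1]/1000,best.x[2],best.fun
E
python3 - <<'E'
from fit import *; import pickle
T=pickle.load(open('pics/top0.png.pkl','rb'));S=pickle.load(open('pics/side0.png.pkl','rb'))
d=atz(T,242.65,217,.11);g=atz(T,399.2,238.2,.143); print('drive',d,'grip',g)
ds=atz(S,277.5,287,.11);gs=atz(S,328.5,179.5,.143); print('side',ds,gs)
for im in(T,S):
    print('cross',np.round(fit(im,d[:2],.11,'cross'),4),'grip',np.round(fit(im,g[:2],.143,'grip'),4))
# wing line: tips at mid wing height z=.012+.063
a=atz(T,320+320/5,210+82/5,.1);b=atz(T,320+442/5,210+235/5,.1);print('wing',a,b,np.degrees(np.arctan2(*(b-a)[1::-1])),np.linalg.norm(a-b))
for n,p in dict(hook=(350,244),bottle=(483,205),mug=(282,137)).items(): print(n,atz(T,*p,.14))
E
```

```text
drive [0.57650073 0.15593561 0.11      ] grip [ 0.51075181 -0.22486143  0.143     ]
side [0.57587642 0.16974093 0.11      ] [ 0.51139204 -0.21591644  0.143     ]
cross [ 0.5783  0.1575 -3.9219 -0.978 ] grip [  0.5121  -0.2231 217.6977  -0.9707]
cross [ 0.5787  0.1607 86.714  -0.968 ] grip [ 0.5135 -0.2186 50.9562 -0.618 ]
wing [ 0.5463444  -0.19365174  0.1       ] [ 0.46864219 -0.25158402  0.1       ] -143.29296183175828 0.09692152746584094
hook [ 0.4997953  -0.10602682  0.14      ]
bottle [ 0.5885749  -0.43634891  0.14      ]
mug [0.76952511 0.05399022 0.14      ]
```

Both cameras agree within calibration. The beater axis is at about (0.513,-0.221) with its x axis at 37.5°, and the cross is at (0.578,0.159) at about -3.7°. Now I move above the beater and turn +22.3°.

```bash
python3 -m handwheel '18.4 15.5 0 0 0 22.3 1;18.4 15.5 0 0 0 22.3 1;18.4 15.5 0 0 0 22.3 1;18.4 15.5 0 0 0 22.3 1;18.4 15.5 0 0 0 22.3 1;18.4 15.5 0 0 0 22.3 1;18.4 15.5 0 0 0 22.3 1;18.4 15.5 0 0 0 22.3 1'
python3 -m handwheel '18.4 15.5 -1 0 0 0 1;18.4 15.5 -1 0 0 0 1;18.4 15.5 -1 0 0 0 1;18.4 15.5 -1 0 0 0 1;18.4 15.5 -1 0 0 0 1;18.4 15.5 -1 0 0 0 1;18.4 15.5 -1 0 0 0 1;18.4 15.5 -1 0 0 0 1' 40
python3 - <<'E'
from h import *
t=save('top','pics/top1.png')['color'];s=save('side','pics/side1.png')['color']
o=np.zeros((600,800,3),np.uint8);o[:400,:400]=cv2.resize(t[200:280,350:430],(400,400));o[:600,400:]=cv2.resize(s[90:240,270:370],(400,600))
cv2.imwrite('pics/c2.png',o[:,:,::-1])
st=status.observe();print(st['position'],np.degrees(np.arctan2(st['tool_rot'][1][1],st['tool_rot'][0][1])))
im=__import__('pickle').load(open('pics/side1.png.pkl','rb'));print(proj(im,st['position']))
E
```

```text
time_s: 0.77
position: [0.3293, -0.3746, 0.2312]
tool_rot: [[0.791, 0.612, -0.0], [0.612, -0.791, 0.0], [-0.0, -0.0, -1.0]]
ft_force: [-0.3, -0.1, -0.1]
grip_width: 0.085
gripper_force: 0.0
time_s: 1.43
position: [0.5127, -0.2208, 0.2206]
tool_rot: [[0.792, 0.61, -0.001], [0.61, -0.792, 0.0], [-0.001, -0.001, -1.0]]
ft_force: [-0.1, -1.0, 0.2]
grip_width: 0.0855
gripper_force: 0.0
[ 0.51169226 -0.22198296  0.22108203] -52.55774861295925
[[328.97477597 152.687529  ]]
```

View pics/c2.png

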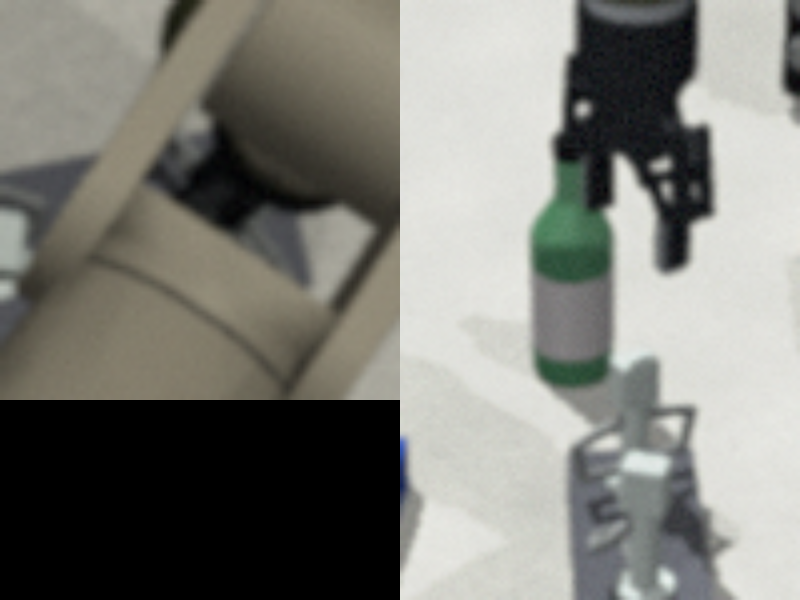

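The top view is now blocked by the arm. In the side view the finger tips are at about (319,141) and (337,157). Their middle lies right over the grip top at (329,180), so I descend and grasp.

```bash
python3 -m handwheel '0 0 -3.5 0 0 0 1;0 0 -6 0 0 0 1;0 0 -8.5 0 0 0 1;0 0 -10.5 0 0 0 1;0 0 -11.2 0 0 0 1;0 0 -11.2 0 0 0 1;0 0 -11.2 0 0 0 1'
python3 -m handwheel '0 0 0 0 0 0 0;0 0 0 0 0 0 0;0 0 0 0 0 0 0;0 0 0 0 0 0 0;0 0 0 0 0 0 0;0 0 0 0 0 0 0;0 0 0 0 0 0 0;0 0 0 0 0 0 0' 60
```

```text
time_s: 2.12
position: [0.5123, -0.2218, 0.1102]
tool_rot: [[0.794, 0.608, 0.001], [0.608, -0.794, -0.001], [0.0, 0.001, -1.0]]
ft_force: [0.4, -0.6, -0.0]
grip_width: 0.0856
gripper_force: 0.0
time_s: 2.78
position: [0.5126, -0.2207, 0.1097]
tool_rot: [[0.793, 0.609, 0.0], [0.609, -0.793, -0.0], [0.0, 0.001, -1.0]]
ft_force: [-0.7, 0.4, 4.5]
grip_width: 0.0211
gripper_force: 60.2
```

Gripped at about 22 mm. Next I lift.

```bash
python3 -m handwheel '0 0 2 0 0 0 0;0 0 5 0 0 0 0;0 0 9 0 0 0 0;0 0 13 0 0 0 0;0 0 17 0 0 0 0;0 0 18 0 0 0 0;0 0 18 0 0 0 0;0 0 18 0 0 0 0'
python3 -m handwheel '1.6 9.5 0 0 0 -10 0;1.6 9.5 0 0 0 -10 0;1.6 9.5 0 0 0 -10 0;3.3 19 0 0 0 -20 0;3.3 19 0 0 0 -20 0;3.3 19 0 0 0 -20 0;3.3 19 0 0 0 -20 0'
python3 -m handwheel '1.6 9.5 0 0 0 -11 0;1.6 9.5 0 0 0 -11 0;1.6 9.5 0 0 0 -11 0;3.3 19 0 0 0 -21.3 0;3.3 19 0 0 0 -21.3 0;3.3 19 0 0 0 -21.3 0;3.3 19 0 0 0 -21.3 0;3.3 19 0 0 0 -21.3 0'
python3 - <<'E'
from h import *
im=save('side','pics/side2.png');s=im['color'];cv2.imwrite('pics/c3.png',cv2.resize(s[150:350,200:360],(640,800)[:2] if 0 else (480,600),interpolation=cv2.INTER_CUBIC)[:,:,::-1])
st=status.observe();p=st['position'];print(p,np.degrees(np.arctan2(st['tool_rot'][1][1],st['tool_rot'][0][1])))
print(proj(im,[p+[0,0,.019-.113-.004+.0],p+[0,0,-.07]]))
E
```

```text
time_s: 3.45
position: [0.5122, -0.2205, 0.2884]
tool_rot: [[0.793, 0.609, -0.001], [0.609, -0.793, 0.001], [-0.0, -0.001, -1.0]]
ft_force: [0.1, -0.1, -2.7]
grip_width: 0.0215
gripper_force: 59.6
time_s: 4.03
position: [0.545, -0.0269, 0.2868]
tool_rot: [[0.952, 0.305, -0.004], [0.305, -0.952, 0.002], [-0.004, -0.003, -1.0]]
ft_force: [0.6, 0.1, -1.5]
grip_width: 0.0214
gripper_force: 59.5
time_s: 4.7
position: [0.5782, 0.1594, 0.287]
tool_rot: [[0.998, -0.064, -0.004], [-0.064, -0.998, -0.001], [-0.004, 0.001, -1.0]]
ft_force: [0.7, -0.4, -1.2]
grip_width: 0.021
gripper_force: 59.7
[0.57825681 0.15856825 0.28749923] -93.77048503016141
[[275.47879235 255.74888468]
 [274.75669531 245.42904684]]
```

View pics/c3.png

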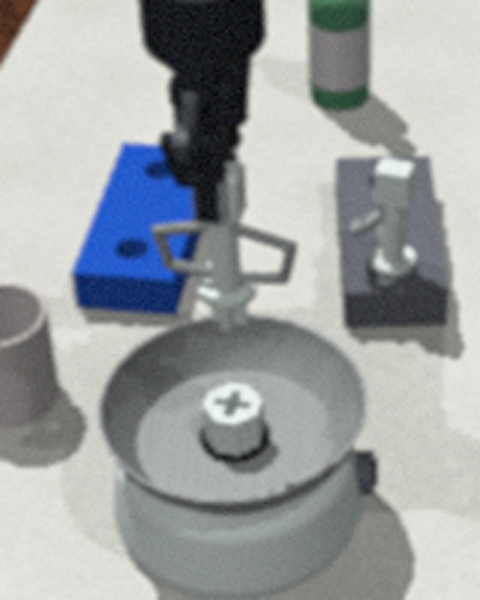

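The beater hangs upright over the drive. Its wings run along x like the slot, and its tip is at about pixel (276.7,259). I'll lower it to hover about 12 mm above the drive and compare from close by.

```bash
python3 -m handwheel '0 0 -3 0 0 0 0;0 0 -5 0 0 0 0;0 0 -6.7 0 0 0 0;0 0 -6.7 0 0 0 0;0 0 -6.7 0 0 0 0;0 0 -6.7 0 0 0 0'
python3 - <<'E'
from h import *
im=save('side','pics/side3.png');s=im['color'];t=save('top','pics/top3.png')['color']
o=np.zeros((600,800,3),np.uint8);o[:,:400]=cv2.resize(s[225:315,250:310],(400,600),interpolation=cv2.INTER_CUBIC)
o[:400,400:]=cv2.resize(t[177:257,203:283],(400,400),interpolation=cv2.INTER_CUBIC)
cv2.imwrite('pics/c4.png',o[:,:,::-1])
st=status.observe();p=st['position'];print(p,st['tool_rot'][:,2])
print((proj(im,[p+[0,0,-.0977],p+[0,0,-.0697],[.5787,.1607,.11]])-[250,225])*400/60)
E
```

```text
time_s: 5.25
position: [0.579, 0.1585, 0.2234]
tool_rot: [[0.998, -0.067, 0.002], [-0.067, -0.998, -0.0], [0.002, -0.0, -1.0]]
ft_force: [-0.2, -0.1, -0.9]
grip_width: 0.0213
gripper_force: 59.6
[0.57895702 0.15892459 0.22369399] [ 2.36570317e-03  1.24980830e-04 -9.99997194e-01]
[[177.90017214 353.67258805]
 [173.37336486 289.66862406]
 [180.14958834 393.18849936]]
```

View pics/c4.png

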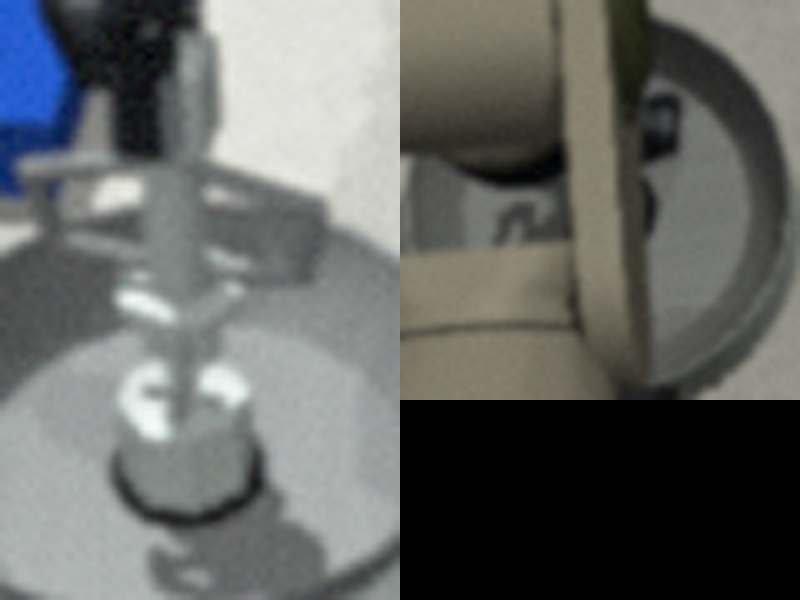

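The side crop shows the tip right over the cross. The shoulder is centred at crop u≈179 and the drive at ≈181–184; the top view is blocked. I'll check the relative x offset numerically with edge profiles of the hub and the drive.

Run:
```python
from h import *; import pickle
from scipy.ndimage import gaussian_filter1d as gf
L=lambda n:pickle.load(open(f'pics/{n}.png.pkl','rb'))
def prof(im,x0,y0,zs,r,t=-3.7):
    s=np.arange(-.028,.02801,.00025); d=np.array([np.cos(np.radians(0)),0,0])
    G=cv2.cvtColor(im['color'],cv2.COLOR_RGB2GRAY).astype(np.float32)
    A=[]
    for z in zs:
        P=np.array([x0,y0,z])+s[:,None]*np.array([1,0,0]); p=proj(im,P).astype(np.float32)
        A.append(cv2.remap(G,p[:,:1],p[:,1:],cv2.INTER_CUBIC)[:,0])
    g=np.abs(np.gradient(gf(np.mean(A,0),3)))
    o=[]
    for sg in(-1,1):
        m=abs(s-sg*r)<.004; k=np.where(m)[0][np.argmax(g[m])]; o.append(round(1000*s[k],2))
    return o,round(np.mean(o),2)
a=L('side3'); b=L('side0')
for lo,hi in((.036,.045),(.045,.055),(.055,.062)): print('hub',prof(a,.579,.1588,.1257+np.linspace(lo,hi,12),.010))
print('shoulder',prof(a,.579,.1588,.1257+np.linspace(.029,.033,6),.020))
for lo,hi in((.08,.09),(.09,.105)): print('drive now',prof(a,.579,.1588,np.linspace(lo,hi,12),.020),'before',prof(b,.579,.1588,np.linspace(lo,hi,12),.020))
# local slot visible fit, before
from fit import fit
print(np.round(fit(b,(.579,.1588),.11,'cross'),4),np.round(fit(a,(.579,.1588),.11,'cross'),4))
```

```text
hub ([np.float64(-12.25), np.float64(13.75)], np.float64(0.75))
hub ([np.float64(-11.75), np.float64(9.75)], np.float64(-1.0))
hub ([np.float64(-7.0), np.float64(9.25)], np.float64(1.12))
shoulder ([np.float64(-21.5), np.float64(19.0)], np.float64(-1.25))
drive now ([np.float64(-24.0), np.float64(16.0)], np.float64(-4.0)) before ([np.float64(-24.0), np.float64(16.75)], np.float64(-3.62))
drive now ([np.float64(-23.25), np.float64(19.25)], np.float64(-2.0)) before ([np.float64(-17.75), np.float64(18.5)], np.float64(0.38))
[ 0.5787  0.1607 -3.3043 -0.968 ] [ 0.5788  0.1613 90.1677 -0.6522]
```

The shoulder sits about 1.2 mm in -x of the TCP, against a cross at about 0.5786. I'll shift +0.06 cm in x and descend gently while watching the force.

```bash
python3 -m handwheel '0.06 0 -0.6 0 0 0 0;0.06 0 -1.2 0 0 0 0;0.06 0 -1.4 0 0 0 0;0.06 0 -1.6 0 0 0 0;0.06 0 -1.8 0 0 0 0;0.06 0 -2.0 0 0 0 0;0.06 0 -2.0 0 0 0 0'
```

```text
time_s: 5.93
position: [0.5792, 0.1592, 0.202]
tool_rot: [[0.998, -0.066, 0.0], [-0.066, -0.998, -0.0], [0.0, 0.0, -1.0]]
ft_force: [0.8, -1.6, -2.5]
grip_width: 0.0213
gripper_force: 59.6
```

The tip is 6 mm inside the slot with no resistance, so I continue to the pin.

```bash
python3 -m handwheel '0 0 -0.4 0 0 0 0;0 0 -0.8 0 0 0 0;0 0 -1.2 0 0 0 0;0 0 -1.5 0 0 0 0;0 0 -1.8 0 0 0 0;0 0 -2.0 0 0 0 0;0 0 -2.0 0 0 0 0;0 0 -2.0 0 0 0 0' 90
```

```text
time_s: 6.6
position: [0.5793, 0.1592, 0.1827]
tool_rot: [[0.998, -0.066, 0.001], [-0.066, -0.998, -0.0], [0.001, 0.0, -1.0]]
ft_force: [0.1, -2.8, 5.3]
grip_width: 0.0206
gripper_force: 89.5
```

Spring contact shows as a force rise of about 6.5 N, and lateral force is small. Next I press the rest home.

```bash
python3 -m handwheel '0 0 -0.1 0 0 0 0;0 0 -0.2 0 0 0 0;0 0 -0.3 0 0 0 0;0 0 -0.3 0 0 0 0;0 0 -0.3 0 0 0 0;0 0 -0.3 0 0 0 0'
python3 -m handwheel '0 0 -0.05 0 0 0 0;0 0 -0.1 0 0 0 0;0 0 -0.1 0 0 0 0;0 0 -0.1 0 0 0 0'
```

```text
time_s: 7.1
position: [0.5794, 0.1592, 0.1803]
tool_rot: [[0.998, -0.066, 0.002], [-0.066, -0.998, -0.0], [0.002, 0.0, -1.0]]
ft_force: [-0.0, -2.4, 7.8]
grip_width: 0.0207
gripper_force: 90.0
time_s: 7.43
position: [0.5794, 0.1591, 0.1797]
tool_rot: [[0.998, -0.066, 0.002], [-0.066, -0.998, -0.0], [0.002, 0.0, -1.0]]
ft_force: [-1.0, -2.7, 11.6]
grip_width: 0.0205
gripper_force: 90.5
```

```bash
python3 -m handwheel '0 0 -0.05 0 0 0 0;0 0 -0.1 0 0 0 0;0 0 -0.1 0 0 0 0;0 0 -0.1 0 0 0 0'
python3 - <<'E'
from h import *
s=save('side','pics/side5.png')['color']
cv2.imwrite('pics/c5.png',cv2.resize(s[225:315,240:320],(640,600)[:2],interpolation=cv2.INTER_CUBIC)[:,:,::-1])
E
```

```text
time_s: 7.77
position: [0.5795, 0.1592, 0.1797]
tool_rot: [[0.998, -0.066, 0.003], [-0.066, -0.998, -0.0], [0.003, 0.0, -1.0]]
ft_force: [-2.9, -2.9, 15.5]
grip_width: 0.0207
gripper_force: 91.5
```

View pics/c5.png

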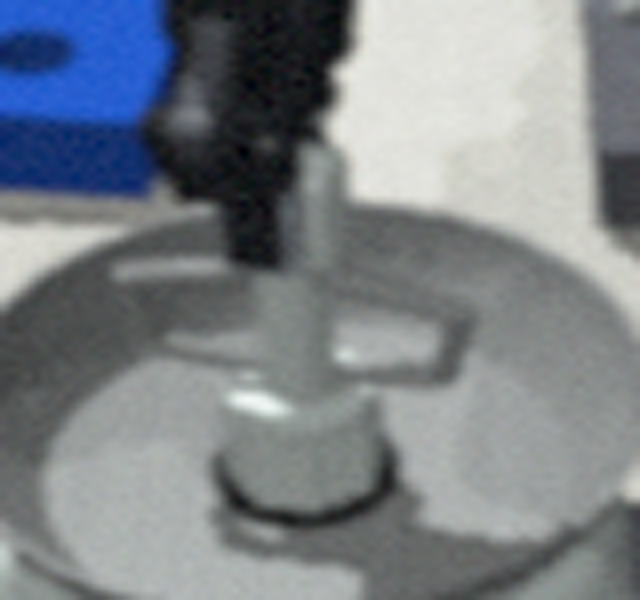

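The crop shows the shoulder disc flush on the drive at about (277,285) with no gap. The TCP stopped at 0.1797 while the force rose, which is the predicted home height, so I hand in.

```bash
python3 -c "
from rig import env
print(env.close_job())"
```

```text
the job is handed in; nothing more can be done
None
```

I handed the job in with the beater aligned to the slot, its shoulder flush on the drive, and the gripper still holding it pressed home at about 90 N; the hand-in returned no verdict, so whether it passed is not confirmed.

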